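Turn the trolley wheel valve-up by its spokes

ROBOT

A 7-joint arm with a two-finger parallel gripper is mounted at the origin on a cart in front of the work surface, level with it; the furniture and walls round the work are solid. World frame = base frame: x ahead of the robot, y to its left, z up, the work surface at z = 0. Lengths are in m, angles in rad, forces in N, time in s.
With the tool pointing down it reaches from about 0.425 to 0.925 m from the base axis. Payload 6.8 kg.
Tool frame: the origin (TCP) lies midway between the tips of the shut fingers; the grasp point (between the pads) lies 19 mm behind it; z points along the fingers, y is the line along which they close (so a half turn about z gives the same grasp; the last joint's range is limited). The gripper opens to 85 mm and grips with 20 to 120 N. Pads are 22 mm wide; open, the fingers measure 114 mm over their backs; the gripper's body (76 mm by 85 mm) begins 54 mm behind the grasp point. The pads swing forward as they close: fully open they stand 13 mm farther back than shut.
Start: joints at [1.231, 0.477, 0.022, 1.555, -0.011, 1.109, -0.083], TCP at [0.155, -0.657, 0.231] pointing down, gripper open.
Joint ranges: [-2.96, 2.96], [-0.34, 2.1], [-1.41, 1.46], [0.24, 2.44], [-1.37, 4.51], [0.17, 1.92], [-2.96, 2.96]. Speed limits (rad/s): [2.39, 2.39, 3.14, 3.14, 3.14, 3.14, 3.14].

INTERFACE

Orientations are given as a rotation vector (axis times angle).
In Python, from bench import r gives the robot as it stands. The module is installed in compiled form; this text tells all that it offers.
- The arm moves only by the tool apply_moves, never from a script. Its argument "rows" is a list of rows, each a list of 6 numbers: the shift along the tool's x, y, z scaled (see below), then the turn, a rotation vector about the tool's x, y, z scaled (see below). A call has 1 to 5 rows; each row is the pose to reach, as a shift and turn from the pose commanded when the call began, along the tool's axes at that moment; what a row does not reach only later rows make up. The controller multiplies each number of a shift by 0.25 m and each number of a turn by 90 degrees. A row lasts 1/8 s, in which the tool goes at most 62.5 mm and 10.7 degrees, less where a joint would pass 70% of its speed; a pose out of reach is approached as far as the arm can. A call with a number of a shift or a turn outside -1 to 1 is refused whole. A call with a gripper value outside its range is refused whole. "claw" is the opening, from 0 (shut) to 1 (fully open), set as the call begins (left out, the last holds). The fingers move at their own pace and stop on an object; "newtons" is the grip in N (left out, the last holds). Time passes only in rows, so rows that repeat a pose let the fingers close. It gives the time, the measured TCP pose, the force, the opening and the grip force at its end, in the units of the state.
- r.get_obs(): the state, without advancing time (a new reading comes with each control period).
- r.grab_frame(name): name is "scene" or "top" or "wrist"; returns a dict with "pixels" (400x640x3 uint8, red, green, blue), "intrinsics" (3x3 intrinsics, pixels), "eye" and "attitude" of the camera in the world. Camera axes: x right, y up, looking along -z (the intrinsics and any distortion apply to the point x, -y, -z); pixel columns grow to the right and rows downward; lengths in m; the calibration is good to about 2 mm. A picture is of the moment at which its call begins. There is no depth.
- r.hand_in(): hands the job in; it is judged then, once.
Trained networks look in a picture, given as the dict that the camera call returned (one of the last four; its "shot" number tells which), for a name from the list of things; names that differ only in an ending like _2 or _b are one class to them, and where a whole thing is asked for, a point or a joint stands for the part that bears it (a point fixed in the world has none). Each returns a list of dicts, best first, with "conf" (0 to 1); they miss things now and then, are a little off and sometimes report something else, mostly with a low value. They report only what shows in the picture. A call takes as long as a camera call. They do not tell look-alikes from the thing itself.
- r.search_frame(picture, thing): "rect" ([left, top, width, height] in pixels, round what is visible of it).
- r.outline_of(picture, thing): "pixels" (400x640 bool, what is visible of it) and "rect" ([left, top, width, height] in pixels, round what is visible of it).
- r.landmark_of(picture, thing): "point" ([column, row] in pixels: a listed point, or the origin of a listed thing).
The state is a dict: "clock": time; "joints": joint angles; "qvel": joint speeds; "tau": joint torques, N m; "tcp_pos": TCP position; "orientation": TCP orientation; "contact_force": force on the tool from outside, world axes, zero at the start; "moment": the same for the moment, N m; "grip_width": finger opening in m; "gripper_force": force on a finger pad.
Only numpy, scipy, OpenCV 4.12 (cv2) and the standard library are available. Lean on these libraries where they do the work, as an engineer would, in place of code of your own. Each camera call takes 0.05 s, during which the arm holds its last target. There are 200 camera calls.

TASK

The trolley wheel on the slanted bench stand has to be pumped up: push its spokes, one after another, to rotate the wheel counter-clockwise as you face it (the other way loosens its axle) until the valve stem is at the very top of the wheel, in line with the stand's pointer. Do not push on the valve stem itself, leave the tape measure, the white tin and the glue bottle where they stand, and let go of the wheel with the valve at the top.

Things in the scene. Friction and masses are not known exactly. Their poses are not given: they have to be found in the camera images.
- stand: Grey wheel stand fixed to the bench, base plate 250 (x) x 320 (y) x 12 mm. Origin: centre of its underside, z up, x toward the pointer (roughly away from the robot). The wheel leans back, its face up and toward the robot, its plane rising 35 degrees toward +x; wheel centre 125 mm above the origin. Behind the hub, 50 mm along the axle, a 30 mm bearer; else 35 mm or more are free behind the spokes.
- bridge (a point): Middle of the round steel bridge bar, 14 mm thick, that runs along the stand's y across the front of the hub, 36 mm in front of the spokes' mid-plane. It ends on two uprights, 22 x 12 mm, at y = +-145 mm, topping out 163 mm above the bench.
- pointer (a point): Tip of the steel pointer that marks the top of the wheel, 6 mm beyond the tyre's highest point, on a grey post 14 x 24 mm, 203 mm tall, at the far side of the stand.
- cradle: Fixed frame at the wheel's centre, in the mid-plane of the spokes; it does not turn with the wheel. x: in the wheel's plane, straight uphill to the pointer (the top of the wheel). y: level, to the stand's +y. z: along the axle, out of the wheel's front face (up and toward the robot).
- wheel (a joint): Angle of the wheel about its axle (rad), growing as it turns counter-clockwise seen from its front face; 0 when the valve stem is at the top, which is the goal. It starts between -4.7 (valve at 9 o'clock) and -3.2 (nearly at the bottom), so 183 to 270 degrees are to go. No stops; drag about 0.2 N m (4 N on a spoke 50 mm out); it stays where it is left.
- spokes: Five straight grey spokes that turn with the wheel. Origin: wheel's centre, x toward the valve stem, z out of the front face; spokes at 36, 108, 180, 252, 324 degrees from x. Each 12 mm wide, 14 mm deep (7 mm either side of mid-plane), from the hub (radius 22, 20 mm to either side of mid-plane) to the rim (inner radius 90, 24 mm deep). Black tyre outside: 28 mm thick, outer radius 118 mm.
- valve: The valve stem: brass, 8 mm thick with a short black rubber root 12 mm thick, in the mid-plane, half-way between two spokes, reaching from the rim (90 mm from the centre) inward to 72 mm from the centre. Origin at the wheel's centre, x toward the stem.
- valve_tip (a point): The inner end of the valve stem, 72 mm from the wheel's centre.
- tape_measure: Yellow tape measure, 67 x 79 x 33 mm, lying loose left of the stand; origin at the centre of its underside.
- screw_tin: Round white tin, 69 mm across, 31 mm high, loose, right of the stand; origin at the centre of its underside.
- glue_bottle: White glue bottle with a blue band and red nozzle, 43 mm across, 128 mm tall, standing loose right of the stand; origin at the centre of its underside.
There are look-alikes about, which are no part of the job. Leave any turquoise look-alike of the glue_bottle alone.

How it is judged:
On the way, in this order (a step that is already met when the one before it is completed fails the run):
1. a finger pushes a spoke early on, before the valve is 30 degrees past the bottom (contact force between the fingers and spokes above 0.5 N and value of joint wheel below -2.6 rad), for 0.02 s.
2. a finger pushes a spoke with the valve in the last quarter turn, rising to the top from the right (contact force between the fingers and spokes above 0.5 N and value of joint wheel above -1.57 rad), for 0.02 s.
At the end, for the whole second after the job is handed in: The inner end of the valve stem is at the top of the wheel, reached counter-clockwise, within 9 mm (about 7 degrees) sideways of the line from the axle to the pointer, the wheel is at rest, and the tape measure, tin and glue bottle are within 25 mm of where they were, the bottle upright (value of joint wheel above -0.5 rad and x of valve_tip in the frame of cradle above 0.05 m and y of valve_tip in the frame of cradle between -0.009 and 0.009 m and velocity of joint wheel between -0.05 and 0.05 rad/s and distance of each of tape_measure, screw_tin, glue_bottle from where it was at the start of the episode below 0.025 m and angle between glue_bottle's own z axis and vertical below 0.3 rad); the robot touches nothing.
It fails at once if the valve stem is pushed with more than 1 N (contact force between any of the fingers, the arm and valve above 1 N).
It fails at once if a bystander is shoved, lifted or tipped (distance of any of tape_measure, screw_tin, glue_bottle from where it was at the start of the episode above 0.025 m or angle between glue_bottle's own z axis and vertical above 0.3 rad).
It fails at once if the wheel is turned the wrong way, clockwise past 9 o'clock (value of joint wheel below -5 rad).
It also fails if it takes over 69 s, if anything falls off the work surface, if the arm or the gripper's body presses on something with over 40 N, if the wrist force passes 120 N, or if a joint passes its speed limit or range.

## Working session

There is one attempt and no reset: what is moved stays moved. The work goes in short steps, Python scripts to look and compute and a tool call to move; the robot and the scene stay as the last step left them, time stands still between calls to the robot, and variables do not carry over. Pictures are saved under pics/ and viewed, at most 10 in all, crops included, and the job is handed in when it is done.

Besides the shell and the picture viewer there is one more tool, called after "Request:" in YAML: its name, and indented under it one key for each argument. apply_moves: Moves the arm, as the interface text tells. Its arguments: {"type":"object","properties":{"rows":{"type":"array","items":{"type":"array","items":{"type":"number"}}},"claw":{"type":"number"},"newtons":{"type":"number"}},"required":["rows"]}

```bash
mkdir -p pics
cat > h.py <<'E'
import numpy as np, cv2
from bench import r
from scipy.spatial.transform import Rotation as R
def ray(f,p):
    K=np.array(f["intrinsics"]);d=np.linalg.inv(K)@[p[0],p[1],1.]
    d=np.array([d[0],-d[1],-d[2]]);A=att(f)
    d=A@d;return np.array(f["eye"]),d/np.linalg.norm(d)
def att(f):
    a=np.array(f["attitude"]);return a if a.shape==(3,3) else R.from_rotvec(a).as_matrix()
def proj(f,P):
    q=att(f).T@(np.array(P)-f["eye"]);K=np.array(f["intrinsics"]);u=K@[q[0],-q[1],-q[2]];return u[:2]/u[2]
def tri(obs):
    A=0;b=0
    for f,p in obs:
        e,d=ray(f,p);M=np.eye(3)-np.outer(d,d);A=A+M;b=b+M@e
    return np.linalg.solve(A,b)
def save(f,n): cv2.imwrite("pics/"+n,cv2.cvtColor(f["pixels"],cv2.COLOR_RGB2BGR))
E
python3 - <<'E'
from h import *
s=r.get_obs();print(s["clock"],s["tcp_pos"],s["orientation"])
fs={}
for n in("scene","top"):
    f=r.grab_frame(n);save(f,n+".png");fs[n]=f
    print(n,f["eye"],np.shape(f["attitude"]),[k for k in f],f["intrinsics"])
    for t in["stand","bridge","pointer","cradle","wheel","spokes","valve","valve_tip","tape_measure","screw_tin","glue_bottle"]:
        try:
            o=r.landmark_of(f,t);print(t,[(np.round(x["point"]).tolist(),round(x["conf"],2)) for x in o][:4])
        except Exception as e: print(t,e)
E
```

```text
0.0 [ 0.15486998 -0.65638911  0.23033032] [-3.11874791e+00 -3.63081219e-01  6.39573698e-04]
scene [0.11085825 0.52381764 0.98384611] (3,) ['pixels', 'intrinsics', 'eye', 'attitude', 'shot'] [[407.61116649   0.         318.50935381]
 [  0.         407.61116649 196.09933212]
 [  0.           0.           1.        ]]
stand [([330.0, 214.0], 0.94)]
bridge [([331.0, 182.0], 0.58)]
pointer [([303.0, 151.0], 0.72)]
cradle [([325.0, 185.0], 0.85)]
wheel it knows: bridge, cradle, glue_bottle, pointer, screw_tin, spokes, stand, tape_measure, valve, valve_tip
spokes [([326.0, 187.0], 0.68)]
valve []
valve_tip []
tape_measure [([284.0, 275.0], 0.56)]
screw_tin [([390.0, 183.0], 0.69)]
glue_bottle [([362.0, 167.0], 0.75), ([368.0, 138.0], 0.66)]
top [ 0.34197399 -0.04511823  1.11360791] (3,) ['pixels', 'intrinsics', 'eye', 'attitude', 'shot'] [[377.57535488   0.         315.84675138]
 [  0.         377.57535488 197.12660153]
 [  0.           0.           1.        ]]
stand [([327.0, 206.0], 0.71), ([303.0, 204.0], 0.17)]
bridge [([321.0, 201.0], 0.79)]
pointer [([326.0, 147.0], 0.76)]
cradle [([322.0, 196.0], 0.86)]
wheel it knows: bridge, cradle, glue_bottle, pointer, screw_tin, spokes, stand, tape_measure, valve, valve_tip
spokes [([325.0, 198.0], 0.58), ([324.0, 202.0], 0.28)]
valve [([248.0, 214.0], 0.7)]
valve_tip [([304.0, 209.0], 0.46)]
tape_measure [([248.0, 215.0], 0.93), ([322.0, 194.0], 0.72)]
screw_tin [([398.0, 229.0], 0.9)]
glue_bottle [([432.0, 176.0], 0.79), ([402.0, 198.0], 0.76)]
```

Run:
```python
import cv2
a=cv2.imread("pics/scene.png")[90:330,210:470];b=cv2.imread("pics/top.png")[100:280,200:470]
cv2.imwrite("pics/a1.png",cv2.resize(a,None,fx=2.5,fy=2.5,interpolation=cv2.INTER_CUBIC))
cv2.imwrite("pics/b1.png",cv2.resize(b,None,fx=2.9,fy=2.9,interpolation=cv2.INTER_CUBIC))
```

```text
(no output)
```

View pics/a1.png

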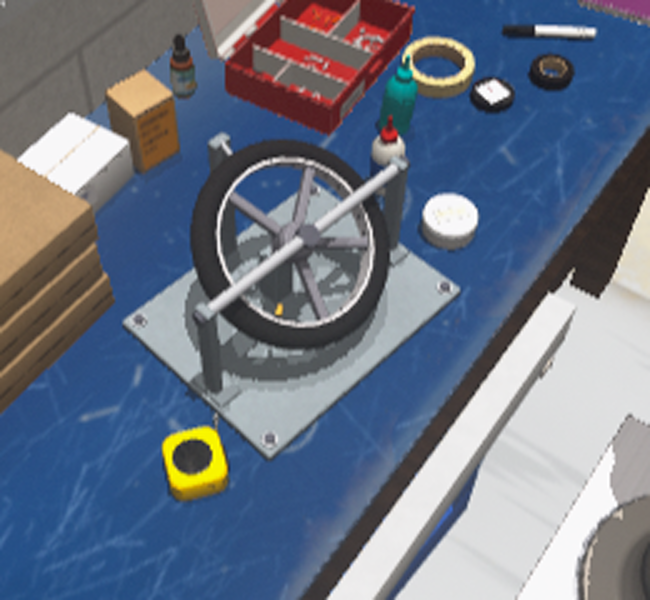

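View pics/b1.png

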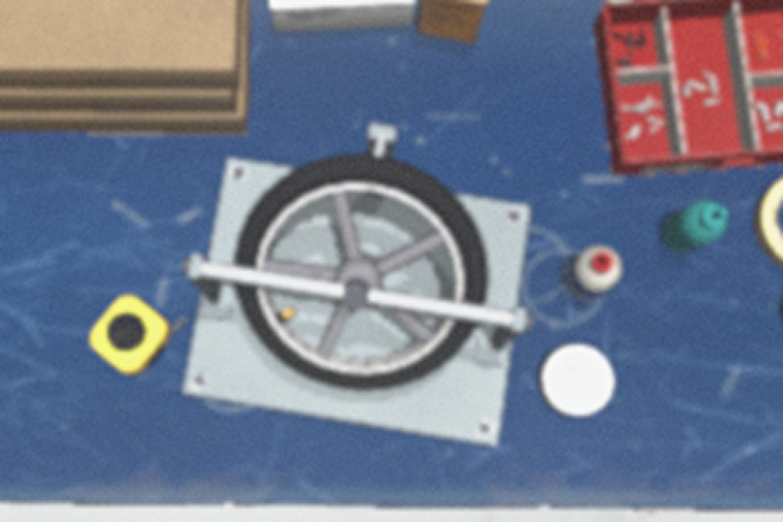

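The top view shows the wheel. The valve is brass, lower left, at about px (299,208). The white bottle is at (407,190), and the turquoise look-alike at (444,175) is not ours. Next I fit the stand pose and the wheel angle.

```bash
cat >> h.py <<'E'
c35,s35=np.cos(np.radians(35)),np.sin(np.radians(35))
CR=np.array([[c35,0,-s35],[0,1,0],[s35,0,c35]])
def frame(p):
    S=R.from_euler('z',p[2]).as_matrix();o=np.array([p[0],p[1],0])
    return S@CR, o+S@np.array([0,0,.125]), S, o
def onwheel(f,px,p,h=0.):
    W,o,_,_=frame(p);e,d=ray(f,px);n=W[:,2];t=((o+n*h-e)@n)/(d@n);return W.T@(e+t*d-o)
E
python3 - <<'E'
from h import *
from scipy.optimize import least_squares
fs={n:r.grab_frame(n) for n in("scene","top")}
ob=[];loc={"stand":(0,0,0),"bridge":(-.036*s35,0,.125+.036*c35),"pointer":(.124*c35,0,.125+.124*s35),"cradle":(0,0,.125)}
for n,f in fs.items():
    for t in loc:
        o=r.landmark_of(f,t)
        if o: ob.append((f,o[0]["point"],t))
# manual corners of base plate in top view from crop (200+u/2.9, 100+v/2.9)
for (u,v),l in {(228,158):(.125,.16,.012),(527,205):(.125,-.16,.012),(184,392):(-.125,.16,.012),(497,444):(-.125,-.16,.012)}.items():
    ob.append((fs["top"],(200+u/2.9,100+v/2.9),str(l)));loc[str(l)]=l
def res(p):
    W,o,S,b=frame(p);return np.concatenate([proj(f,b+S@np.array(loc[t]))-q for f,q,t in ob])
q=least_squares(res,[.35,-.05,0],loss="soft_l1");p=q.x;print("pose",p.round(4).tolist());print(res(p).reshape(-1,2).round(1).tolist())
np.save("p.npy",p)
a=onwheel(fs["top"],(200+288/2.9,100+314/2.9),p);print("valve",a*1000,np.degrees(np.arctan2(a[1],a[0])))
for u,v in[(342,205),(440,240),(425,335),(328,350),(280,267)]:
    a=onwheel(fs["top"],(200+u/2.9,100+v/2.9),p,.007);print("spoke",np.degrees(np.arctan2(a[1],a[0])))
for n,t,h in(("top","tape_measure",0),("top","screw_tin",0)):
    o=r.landmark_of(fs[n],t)[0]["point"];e,d=ray(fs[n],o);print(t,e-d*e[2]/d[2])
print("bottle", [ (e-d*(e[2]-.12)/d[2]).round(3).tolist() for e,d in [ray(fs["top"],(407.5,190))]])
E
```

```text
pose [0.5275, -0.051, -0.1546]
[[-3.4, 0.8], [-2.3, -0.8], [-1.3, -1.1], [1.1, 2.3], [0.7, 2.8], [1.9, -0.3], [0.2, 1.5], [-0.6, -0.5], [1.1, -0.4], [-0.9, 0.3], [0.1, 0.4]]
valve [-4.94968106e+01  6.07968241e+01  8.17025568e-14] 129.15023466639076
spoke 19.070700183554226
spoke -52.54040079566422
spoke -123.1199246609484
spoke 166.44292667265
spoke 89.70362883360536
tape_measure [0.49049039 0.18207461 0.        ]
screw_tin [ 0.44993091 -0.26690619  0.        ]
bottle [[0.545, -0.275, 0.12]]
```

```bash
cat >> h.py <<'E'
P=np.load("p.npy") if __import__("os").path.exists("p.npy") else None
def plan(pts,tilt=0,cr=True):
    """pts: cradle mm targets (or world m) -> rows; tilt deg: tool leans toward vertical"""
    W,o,S,b=frame(P);s=r.get_obs();R0=R.from_rotvec(s["orientation"]);p0=np.array(s["tcp_pos"])
    T=np.column_stack([W[:,0],-W[:,1],-W[:,2]])@R.from_euler('y',tilt,degrees=True).as_matrix()
    rv=(R0.inv()*R.from_matrix(T)).as_rotvec()/(np.pi/2)
    print("t",round(s["clock"],2),"cr",((W.T@(p0-o))*1000).round(1),"world",p0.round(3),"F",(W.T@np.array(s["contact_force"])).round(1),"w",round(s["grip_width"],3))
    for q in pts:
        w=o+W@(np.array(q)/1000) if cr else np.array(q)
        print("   ",q,w.round(3),(R0.inv().apply(w-p0)/.25).round(3).tolist(),rv.round(3).tolist())
E
python3 - <<'E'
from h import *
plan([(.3,-.4,.40),(.45,-.08,.40)],0,False)
plan([(48,-14,110)])
W=frame(P)[0];print(W.round(2))
E
```

```text
t 1.7 cr [-164.  -656.   244.6] world [ 0.155 -0.657  0.231] F [-0.4 -0.2  0.1] w 0.085
    (0.3, -0.4, 0.4) [ 0.3 -0.4  0.4] [0.8, -0.867, -0.675] [-0.075, 0.384, 0.238]
    (0.45, -0.08, 0.4) [ 0.45 -0.08  0.4 ] [1.678, -1.975, -0.675] [-0.075, 0.384, 0.238]
t 1.7 cr [-164.  -656.   244.6] world [ 0.155 -0.657  0.231] F [-0.4 -0.2  0.1] w 0.085
    (48, -14, 110) [ 0.502 -0.061  0.243] [1.897, -2.001, -0.045] [-0.075, 0.384, 0.238]
[[ 0.81  0.15 -0.57]
 [-0.13  0.99  0.09]
 [ 0.57  0.    0.82]]
```

Request:
apply_moves:
  rows:
    - [0.1, -0.1, -0.4, 0, 0, 0]
    - [0.3, -0.3, -0.68, 0, 0, 0]
    - [0.5, -0.55, -0.68, 0, 0, 0]
    - [0.7, -0.77, -0.68, 0, 0, 0]
    - [0.8, -0.87, -0.68, 0, 0, 0]
  claw: 0

```text
clock: 2.33
tcp_pos: [0.2721, -0.4482, 0.3928]
orientation: [3.119, 0.363, 0.001]
contact_force: [0.2, -0.0, -0.7]
grip_width: -0.0003
gripper_force: 0.0
```

```bash
python3 -c "
from h import *
plan([(.48,-.07,.38)],0,False)"
```

```text
t 2.33 cr [  -3.  -431.8  329. ] world [ 0.272 -0.448  0.393] F [-0.2  0.  -0.7] w -0.0
    (0.48, -0.07, 0.38) [ 0.48 -0.07  0.38] [1.156, -1.282, 0.05] [-0.074, 0.383, 0.238]
```

Request:
apply_moves:
  rows:
    - [0.15, -0.17, 0, 0, 0, 0]
    - [0.33, -0.36, 0, -0.02, 0.08, 0.05]
    - [0.5, -0.55, 0, -0.04, 0.18, 0.11]
    - [0.7, -0.75, 0, -0.055, 0.28, 0.17]
    - [0.9, -0.95, 0, -0.075, 0.383, 0.238]

```text
clock: 2.95
tcp_pos: [0.4257, -0.1833, 0.3927]
orientation: [2.945, -0.226, 0.925]
contact_force: [1.1, 1.0, 0.5]
grip_width: -0.0001
gripper_force: 0.0
```

```bash
python3 -c "
from h import *
plan([(48,-14,110),(48,-14,70)])"
```

```text
t 2.95 cr [  87.9 -146.3  265.3] world [ 0.426 -0.183  0.393] F [ 1.1  1.2 -0.1] w -0.0
    (48, -14, 110) [ 0.502 -0.061  0.243] [-0.157, -0.53, 0.621] [0.0, 0.001, 0.001]
    (48, -14, 70) [ 0.525 -0.065  0.21 ] [-0.157, -0.53, 0.781] [0.0, 0.001, 0.001]
```

Request:
apply_moves:
  rows:
    - [-0.05, -0.18, 0.1, 0, 0, 0]
    - [-0.1, -0.36, 0.25, 0, 0, 0]
    - [-0.16, -0.5, 0.45, 0, 0, 0]
    - [-0.16, -0.5, 0.6, 0, 0, 0]
    - [-0.16, -0.5, 0.6, 0, 0, 0]

```text
clock: 3.58
tcp_pos: [0.4948, -0.0682, 0.2441]
orientation: [2.952, -0.218, 0.914]
contact_force: [0.8, -0.4, 0.4]
grip_width: -0.0004
gripper_force: 0.0
```

Run:
```python
from h import *
plan([(48,-14,60),(48,-14,-4)])
f=r.grab_frame("wrist");g=f["pixels"].copy();W,o,_,_=frame(P)
# overlay predicted wheel
def dr(a,b,c): cv2.line(g,tuple(int(v) for v in proj(f,o+W@np.array(a))),tuple(int(v) for v in proj(f,o+W@np.array(b))),c,1)
V=np.radians(128.5)
for k in range(5):
    t=V+np.radians(36+72*k);d=np.array([np.cos(t),np.sin(t),0]);dr(d*.022+[0,0,.007],d*.09+[0,0,.007],(0,255,0))
d=np.array([np.cos(V),np.sin(V),0]);dr(d*.072,d*.09,(255,0,0))
dr([0,-.14,.036],[0,.14,.036],(255,0,255))
cv2.imwrite("pics/w1.png",g[:,:,::-1])
for t in("valve_tip","cradle","bridge","pointer"):
    for x in r.landmark_of(f,t)[:2]: print(t,np.round(x["point"]),round(x["conf"],2),proj(f,o+W@{"valve_tip":d*.072,"cradle":np.zeros(3),"bridge":np.array([0,0,.036]),"pointer":np.array([.124,0,0])}[t]).round())
```

```text
t 3.58 cr [ 44.  -21.9 114.5] world [ 0.495 -0.068  0.244] F [ 0.9 -0.3 -0.1] w -0.0
    (48, -14, 60) [ 0.53  -0.066  0.202] [0.018, -0.031, 0.218] [-0.002, 0.006, 0.004]
    (48, -14, -4) [ 0.566 -0.071  0.149] [0.021, -0.03, 0.474] [-0.002, 0.006, 0.004]
valve_tip [474. 216.] 0.32 [234. 285.]
cradle [295. 238.] 0.59 [294. 241.]
bridge [293. 257.] 0.55 [290. 260.]
pointer [293.  98.] 0.59 [291.  96.]
```

View pics/w1.png

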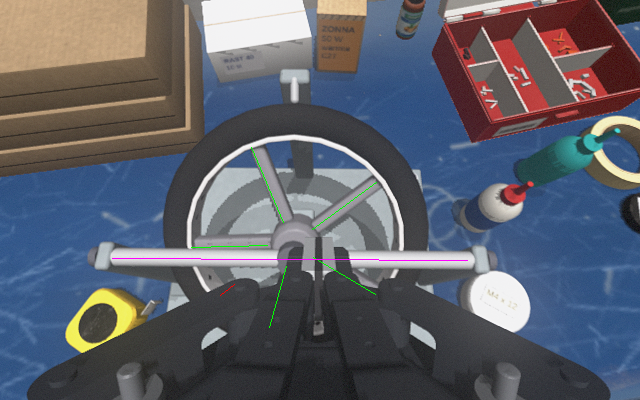

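Request:
apply_moves:
  rows:
    - [0.01, -0.02, 0.1, 0, 0, 0]
    - [0.01, -0.02, 0.22, 0, 0, 0]
    - [0.01, -0.02, 0.33, 0, 0, 0]
    - [0.01, -0.02, 0.42, 0, 0, 0]
    - [0.01, -0.02, 0.48, 0, 0, 0]

```text
clock: 4.45
tcp_pos: [0.5495, -0.0785, 0.1797]
orientation: [2.961, -0.238, 0.904]
contact_force: [0.0, -0.1, 0.4]
grip_width: 0.0001
gripper_force: 0.0
```

Run:
```python
from h import *
pc=lambda a,r=50:(round(r*np.cos(np.radians(a)),1),round(r*np.sin(np.radians(a)),1),-8)
plan([(48,-14,-8)]+[pc(a) for a in (0,12,24,34,44,54)])
```

```text
t 4.45 cr [ 52.6 -23.7  29.9] world [ 0.549 -0.078  0.18 ] F [ 0.3 -0.1  0.3] w 0.0
    (48, -14, -8) [ 0.569 -0.072  0.146] [-0.016, -0.038, 0.152] [-0.004, 0.012, -0.005]
    (np.float64(50.0), np.float64(0.0), -8) [ 0.573 -0.058  0.147] [-0.008, -0.094, 0.152] [-0.004, 0.012, -0.005]
    (np.float64(48.9), np.float64(10.4), -8) [ 0.573 -0.048  0.146] [-0.013, -0.135, 0.153] [-0.004, 0.012, -0.005]
    (np.float64(45.7), np.float64(20.3), -8) [ 0.572 -0.037  0.145] [-0.026, -0.175, 0.153] [-0.004, 0.012, -0.005]
    (np.float64(41.5), np.float64(28.0), -8) [ 0.57  -0.029  0.142] [-0.043, -0.206, 0.154] [-0.004, 0.012, -0.005]
    (np.float64(36.0), np.float64(34.7), -8) [ 0.567 -0.022  0.139] [-0.065, -0.232, 0.154] [-0.004, 0.012, -0.005]
    (np.float64(29.4), np.float64(40.5), -8) [ 0.562 -0.015  0.135] [-0.092, -0.255, 0.155] [-0.004, 0.012, -0.005]
```

Request:
apply_moves:
  rows:
    - [0, 0, 0, 0, 0, 0]
    - [0, 0, 0, 0, 0, 0]

```text
clock: 4.7
tcp_pos: [0.5489, -0.0769, 0.1803]
orientation: [2.963, -0.235, 0.904]
contact_force: [0.0, 0.2, 0.3]
grip_width: -0.0003
gripper_force: 0.0
```

Run:
```python
from h import *
plan([(48,-14,-8)])
s=r.get_obs();print(np.round(s["joints"],3),np.round(s["qvel"],3))
```

```text
t 4.7 cr [ 52.3 -22.3  30.9] world [ 0.549 -0.077  0.18 ] F [0.1 0.2 0.2] w -0.0
    (48, -14, -8) [ 0.569 -0.072  0.146] [-0.014, -0.032, 0.156] [-0.005, 0.012, -0.004]
[ 0.482  0.179 -0.548  2.308  1.129  0.208 -2.823] [ 0.062 -0.004 -0.035  0.002  0.008 -0.002 -0.01 ]
```

Run:
```python
from h import *
plan([(48,-14,60)],-22)
```

```text
t 4.7 cr [ 52.3 -22.3  30.9] world [ 0.549 -0.077  0.18 ] F [0.1 0.2 0.2] w -0.0
    (48, -14, 60) [ 0.53  -0.066  0.202] [-0.02, -0.034, -0.116] [-0.006, -0.232, -0.003]
```

Request:
apply_moves:
  rows:
    - [0, 0, -0.12, 0, 0, 0]
    - [0, -0.02, -0.2, 0, -0.08, 0]
    - [-0.02, -0.03, -0.2, 0, -0.16, 0]
    - [-0.02, -0.03, -0.12, 0, -0.24, 0]
    - [-0.02, -0.03, -0.12, 0, -0.24, 0]

```text
clock: 5.32
tcp_pos: [0.5308, -0.0687, 0.2022]
orientation: [3.111, -0.252, 0.336]
contact_force: [-0.1, 0.2, -0.2]
grip_width: -0.0003
gripper_force: 0.0
```

Run:
```python
from h import *
plan([(48,-14,30),(48,-14,-8)],-22)
s=r.get_obs();print(np.round(s["joints"],3),np.round(s["qvel"],3))
```

```text
t 5.33 cr [ 49.2 -17.   59.8] world [ 0.531 -0.069  0.202] F [-0.2  0.2 -0.1] w -0.0
    (48, -14, 30) [ 0.547 -0.068  0.177] [0.042, -0.011, 0.112] [-0.008, 0.008, -0.005]
    (48, -14, -8) [ 0.569 -0.072  0.146] [0.1, -0.009, 0.252] [-0.008, 0.008, -0.005]
[ 0.693  0.264 -0.789  2.037  0.332  0.728 -2.019] [-0.017 -0.058  0.005  0.081 -0.006 -0.049 -0.006]
```

Request:
apply_moves:
  rows:
    - [0.02, -0.01, 0.06, 0, 0, 0]
    - [0.04, -0.01, 0.11, 0, 0, 0]
    - [0.06, -0.01, 0.16, 0, 0, 0]
    - [0.08, -0.01, 0.21, 0, 0, 0]
    - [0.1, -0.01, 0.25, 0, 0, 0]

```text
clock: 5.95
tcp_pos: [0.5675, -0.0702, 0.1452]
orientation: [3.108, -0.245, 0.334]
contact_force: [0.2, -0.5, 0.9]
grip_width: -0.0001
gripper_force: 0.0
```

Run:
```python
from h import *
pc=lambda a,r=50:(float(round(r*np.cos(np.radians(a)),1)),float(round(r*np.sin(np.radians(a)),1)),-8)
plan([pc(a) for a in (0,12,24,34,44,54)],-22)
```

```text
t 5.95 cr [ 46.4 -12.8  -7.8] world [ 0.568 -0.07   0.145] F [ 0.8 -0.5  0.6] w -0.0
    (50.0, 0.0, -8) [ 0.573 -0.058  0.147] [0.013, -0.051, -0.004] [-0.007, 0.009, -0.003]
    (48.9, 10.4, -8) [ 0.573 -0.048  0.146] [0.009, -0.093, -0.002] [-0.007, 0.009, -0.003]
    (45.7, 20.3, -8) [ 0.572 -0.037  0.145] [-0.003, -0.132, 0.003] [-0.007, 0.009, -0.003]
    (41.5, 28.0, -8) [ 0.57  -0.029  0.142] [-0.018, -0.163, 0.01] [-0.007, 0.009, -0.003]
    (36.0, 34.7, -8) [ 0.567 -0.022  0.139] [-0.039, -0.19, 0.019] [-0.007, 0.009, -0.003]
    (29.4, 40.5, -8) [ 0.562 -0.015  0.135] [-0.063, -0.213, 0.029] [-0.007, 0.009, -0.003]
```

Request:
apply_moves:
  rows:
    - [0.013, -0.05, -0.004, 0, 0, 0]
    - [0.009, -0.093, -0.002, 0, 0, 0]
    - [-0.003, -0.132, 0.003, 0, 0, 0]
    - [-0.018, -0.163, 0.01, 0, 0, 0]
    - [-0.039, -0.19, 0.019, 0, 0, 0]

```text
clock: 6.58
tcp_pos: [0.5671, -0.0229, 0.1404]
orientation: [3.106, -0.247, 0.337]
contact_force: [2.3, -4.8, 0.9]
grip_width: 0.0002
gripper_force: 2.4
```

```bash
cat >> h.py <<'E'
pc=lambda a,r=50,z=-8:(float(round(r*np.cos(np.radians(a)),1)),float(round(r*np.sin(np.radians(a)),1)),z)
E
python3 - <<'E'
from h import *
plan([pc(a) for a in (50,56,62)],-22)
E
```

```text
t 6.58 cr [37.3 33.9 -7.3] world [ 0.567 -0.023  0.14 ] F [ 2.9 -4.3 -1. ] w 0.0
    (32.1, 38.3, -8) [ 0.564 -0.018  0.137] [-0.018, -0.017, 0.011] [-0.005, 0.007, -0.003]
    (28.0, 41.5, -8) [ 0.561 -0.014  0.135] [-0.034, -0.03, 0.017] [-0.005, 0.007, -0.003]
    (23.5, 44.1, -8) [ 0.558 -0.011  0.132] [-0.05, -0.04, 0.024] [-0.005, 0.007, -0.003]
```

Request:
apply_moves:
  rows:
    - [-0.018, -0.017, 0.011, 0, 0, 0]
    - [-0.034, -0.03, 0.017, 0, 0, 0]
    - [-0.045, -0.037, 0.022, 0, 0, 0]
    - [-0.02, 0, 0.01, 0, 0, 0]
    - [-0.03, 0, -0.1, 0, 0, 0]

```text
clock: 7.2
tcp_pos: [0.5527, -0.0207, 0.1614]
orientation: [3.11, -0.247, 0.329]
contact_force: [0.4, -0.6, -0.3]
grip_width: -0.0001
gripper_force: 0.0
```

Run:
```python
from h import *
plan([(40,20,60),pc(-35,52,60)],-22)
```

```text
t 7.2 cr [37.5 33.9 18.2] world [ 0.553 -0.021  0.161] F [ 0.2 -0.5 -0.5] w -0.0
    (40, 20, 60) [ 0.529 -0.031  0.197] [-0.056, 0.054, -0.158] [-0.007, 0.011, -0.003]
    (42.6, -29.8, 60) [ 0.523 -0.081  0.199] [-0.045, 0.253, -0.165] [-0.007, 0.011, -0.003]
```

Retract, then shift right. The wheel shows in the top and scene cameras, so I'll measure its angle there.

Request:
apply_moves:
  rows:
    - [-0.03, 0.02, -0.1, 0, 0, 0]
    - [-0.05, 0.06, -0.2, 0, 0, 0]
    - [-0.05, 0.15, -0.22, 0, 0, 0]
    - [-0.05, 0.25, -0.22, 0, 0, 0]
    - [-0.05, 0.25, -0.22, 0, 0, 0]

```text
clock: 7.82
tcp_pos: [0.5197, -0.0806, 0.2128]
orientation: [3.108, -0.251, 0.333]
contact_force: [0.3, 1.0, 1.3]
grip_width: -0.0001
gripper_force: 0.0
```

```bash
cat >> h.py <<'E'
def unwarp(f,h=.007,sz=420):
    """rectified wheel view: up=+x(pointer), left=+y, 2 px/mm"""
    W,o,_,_=frame(P);c=[(.1,.1),(.1,-.1),(-.1,-.1),(-.1,.1)]
    src=np.float32([proj(f,o+W@np.array([a,b,h])) for a,b in c]);k=sz/2;dst=np.float32([(k-2000*b,k-2000*a) for a,b in c])
    return cv2.warpPerspective(f["pixels"],cv2.getPerspectiveTransform(src,dst),(sz,sz))
def look(n):
    ims=[]
    for c in("scene","top"):
        f=r.grab_frame(c)
        for t in("valve_tip","spokes"):
            for x in r.landmark_of(f,t)[:2]:
                a=onwheel(f,x["point"],P)*1000;print(c,t,round(x["conf"],2),"r",np.hypot(*a[:2]).round(),"ang",np.degrees(np.arctan2(a[1],a[0])).round(1))
        u=unwarp(f)[:,:,::-1].copy();
        for k in range(0,360,30):
            d=np.array([-np.sin(np.radians(k)),-np.cos(np.radians(k))]);cv2.putText(u,str(k),tuple(int(v) for v in 200+190*d),0,.35,(0,0,255),1)
        ims.append(u)
    if n: cv2.imwrite("pics/"+n,np.hstack(ims)[:,:800])
E
python3 - <<'E'
from h import *
look("l1.png")
plan([pc(-35,50,30),pc(-35,50,-8)],-22)
E
```

```text
scene valve_tip 0.35 r 77.0 ang -167.8
scene spokes 0.91 r 9.0 ang -17.1
top valve_tip 0.19 r 201.0 ang -81.0
top spokes 0.64 r 122.0 ang 1.6
t 8.12 cr [ 48.1 -27.3  73.7] world [ 0.52  -0.078  0.213] F [-0.7  0.4 -0.5] w 0.0
    (41.0, -28.7, 30) [ 0.539 -0.082  0.173] [0.042, 0.007, 0.172] [-0.007, 0.008, -0.002]
    (41.0, -28.7, -8) [ 0.561 -0.085  0.142] [0.1, 0.009, 0.312] [-0.007, 0.008, -0.002]
```

View pics/l1.png

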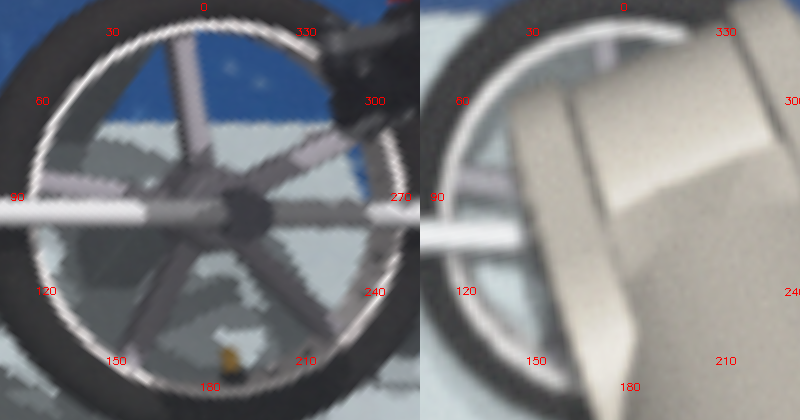

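The scene panel (rectified) shows the valve near 190°, with spokes at about 10, 82, 154, 226 and 298°. I insert in the gap behind the 10° spoke and push.

Run:
```python
from h import *
plan([(46,-18,30),(46,-18,-8)],-22)
```

```text
t 8.12 cr [ 48.1 -27.3  73.7] world [ 0.52  -0.078  0.213] F [-0.7  0.4 -0.5] w 0.0
    (46, -18, 30) [ 0.545 -0.072  0.176] [0.06, -0.035, 0.165] [-0.007, 0.008, -0.002]
    (46, -18, -8) [ 0.566 -0.075  0.145] [0.119, -0.034, 0.305] [-0.007, 0.008, -0.002]
```

Request:
apply_moves:
  rows:
    - [0.03, -0.03, 0.08, 0, 0, 0]
    - [0.06, -0.035, 0.165, 0, 0, 0]
    - [0.08, -0.035, 0.22, 0, 0, 0]
    - [0.1, -0.034, 0.27, 0, 0, 0]
    - [0.12, -0.034, 0.305, 0, 0, 0]

```text
clock: 8.75
tcp_pos: [0.567, -0.0767, 0.1444]
orientation: [3.108, -0.245, 0.334]
contact_force: [0.2, 1.0, -0.3]
grip_width: -0.0001
gripper_force: 0.0
```

Run:
```python
from h import *
plan([pc(a) for a in (-8,6,20,32,44,54,64,68)],-22)
```

```text
t 8.75 cr [ 46.3 -19.3  -8.8] world [ 0.567 -0.077  0.144] F [-0.2  1.  -0.2] w -0.0
    (49.5, -7.0, -8) [ 0.571 -0.065  0.147] [0.01, -0.049, -0.007] [-0.007, 0.009, -0.003]
    (49.7, 5.2, -8) [ 0.573 -0.053  0.147] [0.011, -0.098, -0.007] [-0.007, 0.009, -0.003]
    (47.0, 17.1, -8) [ 0.573 -0.041  0.145] [0.001, -0.146, -0.002] [-0.007, 0.009, -0.003]
    (42.4, 26.5, -8) [ 0.57  -0.031  0.143] [-0.016, -0.183, 0.005] [-0.007, 0.009, -0.003]
    (36.0, 34.7, -8) [ 0.567 -0.022  0.139] [-0.04, -0.216, 0.015] [-0.007, 0.009, -0.003]
    (29.4, 40.5, -8) [ 0.562 -0.015  0.135] [-0.065, -0.239, 0.026] [-0.007, 0.009, -0.003]
    (21.9, 44.9, -8) [ 0.557 -0.01   0.131] [-0.092, -0.256, 0.038] [-0.007, 0.009, -0.003]
    (18.7, 46.4, -8) [ 0.554 -0.008  0.129] [-0.104, -0.262, 0.043] [-0.007, 0.009, -0.003]
```

Request:
apply_moves:
  rows:
    - [0.01, -0.049, -0.007, 0, 0, 0]
    - [0.011, -0.098, -0.007, 0, 0, 0]
    - [0.001, -0.146, -0.002, 0, 0, 0]
    - [-0.016, -0.183, 0.005, 0, 0, 0]
    - [-0.04, -0.216, 0.015, 0, 0, 0]

```text
clock: 9.38
tcp_pos: [0.5671, -0.0236, 0.1406]
orientation: [3.105, -0.248, 0.337]
contact_force: [1.9, -6.0, 1.2]
grip_width: 0.0
gripper_force: 2.5
```

Run:
```python
from h import *
plan([pc(a) for a in (52,60,66)]+[(28,36,-4),(36,30,30)],-22)
```

```text
t 9.38 cr [37.5 33.2 -7.2] world [ 0.567 -0.024  0.141] F [ 3.  -5.6 -0.6] w 0.0
    (30.8, 39.4, -8) [ 0.563 -0.017  0.136] [-0.024, -0.025, 0.013] [-0.005, 0.007, -0.004]
    (25.0, 43.3, -8) [ 0.559 -0.012  0.133] [-0.045, -0.04, 0.022] [-0.005, 0.007, -0.004]
    (20.3, 45.7, -8) [ 0.556 -0.009  0.13 ] [-0.063, -0.05, 0.03] [-0.005, 0.007, -0.004]
    (28, 36, -4) [ 0.558 -0.019  0.138] [-0.04, -0.011, 0.003] [-0.005, 0.007, -0.004]
    (36, 30, 30) [ 0.544 -0.023  0.17 ] [-0.063, 0.012, -0.135] [-0.005, 0.007, -0.004]
```

Request:
apply_moves:
  rows:
    - [-0.024, -0.025, 0.013, 0, 0, 0]
    - [-0.045, -0.04, 0.022, 0, 0, 0]
    - [-0.063, -0.05, 0.03, 0, 0, 0]
    - [-0.045, -0.01, 0.01, 0, 0, 0]
    - [-0.063, 0.012, -0.135, 0, 0, 0]

```text
clock: 10.0
tcp_pos: [0.5422, -0.022, 0.1682]
orientation: [3.11, -0.246, 0.328]
contact_force: [0.2, -0.2, 0.3]
grip_width: -0.0002
gripper_force: 0.0
```

Request:
apply_moves:
  rows:
    - [-0.03, 0.02, -0.1, 0, 0, 0]
    - [-0.04, 0.05, -0.18, 0, 0, 0]
    - [-0.04, 0.13, -0.18, 0, 0, 0]
    - [-0.04, 0.21, -0.18, 0, 0, 0]
    - [-0.04, 0.21, -0.18, 0, 0, 0]

```text
clock: 10.62
tcp_pos: [0.5155, -0.0724, 0.2105]
orientation: [3.108, -0.25, 0.333]
contact_force: [-0.4, 0.3, 0.1]
grip_width: 0.0001
gripper_force: 0.0
```

Run:
```python
from h import *
look("l2.png")
plan([(46,-18,30),(46,-18,-8)],-22)
```

```text
scene spokes 0.97 r 11.0 ang -0.9
t 10.93 cr [ 42.4 -20.4  74.9] world [ 0.516 -0.07   0.211] F [-0.8 -0.1 -0.5] w 0.0
    (46, -18, 30) [ 0.545 -0.072  0.176] [0.083, -0.008, 0.16] [-0.007, 0.008, -0.002]
    (46, -18, -8) [ 0.566 -0.075  0.145] [0.142, -0.007, 0.3] [-0.007, 0.008, -0.002]
```

View pics/l2.png

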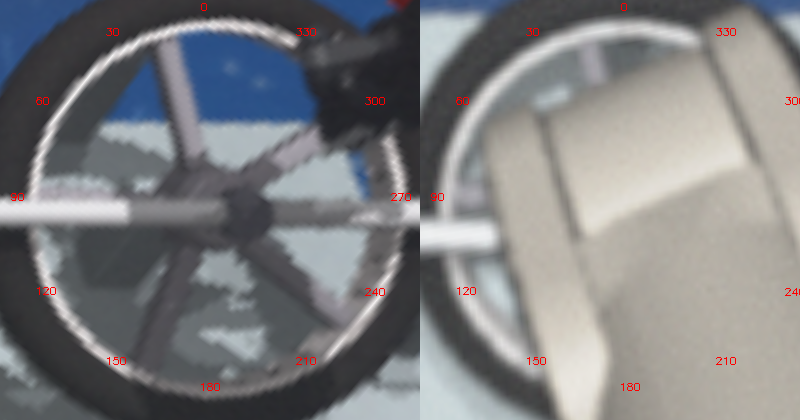

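Run:
```python
from h import *
plan([(46,-16,30),(46,-16,-8)],-32)
```

```text
t 10.93 cr [ 42.4 -20.4  74.9] world [ 0.516 -0.07   0.211] F [-0.8 -0.1 -0.5] w 0.0
    (46, -16, 30) [ 0.545 -0.07   0.176] [0.083, -0.016, 0.16] [-0.007, -0.103, -0.001]
    (46, -16, -8) [ 0.567 -0.073  0.145] [0.142, -0.015, 0.3] [-0.007, -0.103, -0.001]
```

The valve is now near 267° and spoke C is at about 15°. I tilt slightly and insert behind C.

Request:
apply_moves:
  rows:
    - [0.04, -0.01, 0.05, 0, -0.1, 0]
    - [0.083, -0.016, 0.14, 0, -0.1, 0]
    - [0.1, -0.016, 0.2, 0, -0.1, 0]
    - [0.12, -0.016, 0.25, 0, -0.1, 0]
    - [0.142, -0.015, 0.3, 0, -0.1, 0]

```text
clock: 11.55
tcp_pos: [0.5668, -0.0744, 0.1445]
orientation: [-3.125, 0.245, -0.09]
contact_force: [0.2, -0.8, -0.1]
grip_width: 0.0002
gripper_force: 0.0
```

Run:
```python
from h import *
plan([pc(a) for a in (-6,8,22,34,46)],-32)
```

```text
t 11.55 cr [ 45.9 -17.   -8.4] world [ 0.567 -0.074  0.144] F [ 0.2 -0.7 -0.3] w 0.0
    (49.7, -5.2, -8) [ 0.571 -0.063  0.147] [0.012, -0.047, -0.009] [-0.007, -0.003, -0.001]
    (49.5, 7.0, -8) [ 0.573 -0.051  0.147] [0.011, -0.096, -0.008] [-0.007, -0.003, -0.001]
    (46.4, 18.7, -8) [ 0.572 -0.039  0.145] [0.0, -0.143, -0.001] [-0.007, -0.003, -0.001]
    (41.5, 28.0, -8) [ 0.57  -0.029  0.142] [-0.016, -0.18, 0.01] [-0.007, -0.003, -0.001]
    (34.7, 36.0, -8) [ 0.566 -0.021  0.138] [-0.04, -0.212, 0.024] [-0.007, -0.003, -0.001]
```

Request:
apply_moves:
  rows:
    - [0.012, -0.047, -0.009, 0, 0, 0]
    - [0.011, -0.096, -0.008, 0, 0, 0]
    - [0, -0.143, -0.001, 0, 0, 0]
    - [-0.016, -0.18, 0.01, 0, 0, 0]
    - [-0.04, -0.212, 0.024, 0, 0, 0]

```text
clock: 12.18
tcp_pos: [0.5665, -0.022, 0.1399]
orientation: [-3.127, 0.248, -0.094]
contact_force: [2.1, -5.7, 0.7]
grip_width: -0.0004
gripper_force: 2.5
```

Run:
```python
from h import *
plan([pc(a) for a in (54,62,68)]+[(17,45,-8),(14,45,-8),(10,45,-8)],-32)
```

```text
t 12.18 cr [36.5 34.7 -7.3] world [ 0.567 -0.022  0.14 ] F [ 2.8 -5.3 -1.1] w -0.0
    (29.4, 40.5, -8) [ 0.562 -0.015  0.135] [-0.023, -0.023, 0.017] [-0.005, -0.005, -0.002]
    (23.5, 44.1, -8) [ 0.558 -0.011  0.132] [-0.043, -0.037, 0.03] [-0.005, -0.005, -0.002]
    (18.7, 46.4, -8) [ 0.554 -0.008  0.129] [-0.059, -0.046, 0.04] [-0.005, -0.005, -0.002]
    (17, 45, -8) [ 0.553 -0.009  0.128] [-0.065, -0.041, 0.044] [-0.005, -0.005, -0.002]
    (14, 45, -8) [ 0.55  -0.009  0.126] [-0.075, -0.041, 0.05] [-0.005, -0.005, -0.002]
    (10, 45, -8) [ 0.547 -0.009  0.124] [-0.089, -0.04, 0.058] [-0.005, -0.005, -0.002]
```

Request:
apply_moves:
  rows:
    - [-0.023, -0.023, 0.017, 0, 0, 0]
    - [-0.043, -0.037, 0.03, 0, 0, 0]
    - [-0.059, -0.044, 0.04, 0, 0, 0]
    - [-0.065, -0.041, 0.044, 0, 0, 0]

```text
clock: 12.68
tcp_pos: [0.5524, -0.0068, 0.1277]
orientation: [-3.123, 0.244, -0.093]
contact_force: [3.9, 0.3, 3.0]
grip_width: -0.0002
gripper_force: 2.1
```

Run:
```python
from h import *
look("l3.png")
plan([(14,45,-8),(11,45,-8),(8,45,-8),(5,45,-8)],-32)
```

```text
scene spokes 0.7 r 10.0 ang 71.3
t 12.97 cr [15.9 47.5 -8. ] world [ 0.552 -0.007  0.128] F [3.  1.7 1.8] w -0.0
    (14, 45, -8) [ 0.55  -0.009  0.126] [-0.007, 0.01, 0.004] [-0.008, -0.003, -0.001]
    (11, 45, -8) [ 0.548 -0.009  0.125] [-0.017, 0.01, 0.01] [-0.008, -0.003, -0.001]
    (8, 45, -8) [ 0.545 -0.008  0.123] [-0.027, 0.01, 0.016] [-0.008, -0.003, -0.001]
    (5, 45, -8) [ 0.543 -0.008  0.121] [-0.037, 0.01, 0.023] [-0.008, -0.003, -0.001]
```

View pics/l3.png

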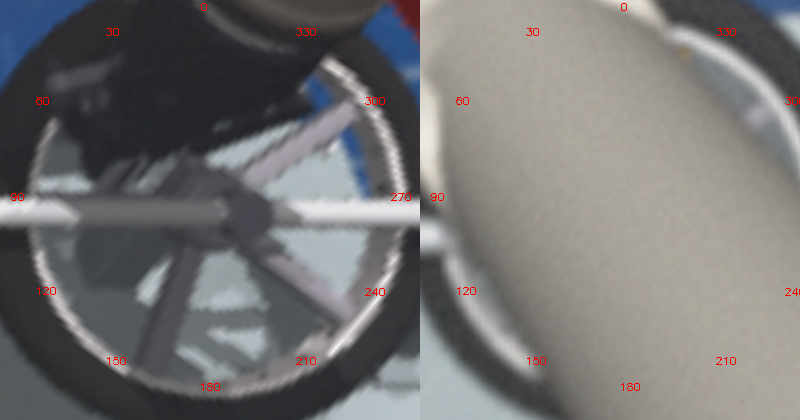

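Request:
apply_moves:
  rows:
    - [-0.007, 0.015, 0.004, 0, 0, 0]
    - [-0.017, 0.02, 0.01, 0, 0, 0]
    - [-0.024, 0.02, 0.014, 0, 0, 0]
    - [-0.024, 0.02, 0.014, 0, 0, 0]

```text
clock: 13.48
tcp_pos: [0.5464, -0.0103, 0.1237]
orientation: [-3.122, 0.243, -0.094]
contact_force: [5.2, 4.1, 1.7]
grip_width: -0.0002
gripper_force: 2.5
```

```bash
cat >> h.py <<'E'
def brass(f):
    m=cv2.inRange(cv2.cvtColor(unwarp(f,0.),cv2.COLOR_RGB2HSV),(12,90,90),(32,255,255))
    y,x=np.nonzero(m);k=np.abs(np.hypot(x-210,y-210)/2-80)<16
    if k.sum()>5: print("brass n",k.sum(),"ang",np.degrees(np.arctan2(210-np.median(x[k]),210-np.median(y[k]))).round(1),"r",np.median(np.hypot(x[k]-210,y[k]-210))/2)
    else: print("no brass")
E
python3 - <<'E'
from h import *
for c in("top","scene"): brass(r.grab_frame(c))
look("l4.png")
plan([(8,42,-8),(6,42,-8),(4,42,-8),(5,45,-8)],-32)
E
```

```text
no brass
no brass
scene spokes 0.58 r 8.0 ang 0.2
scene spokes 0.57 r 216.0 ang -118.0
t 13.88 cr [ 9.4 43.1 -8.2] world [ 0.546 -0.01   0.124] F [ 4.2  4.4 -0.5] w 0.0
    (8, 42, -8) [ 0.545 -0.011  0.123] [-0.005, 0.005, 0.002] [-0.009, -0.004, -0.001]
    (6, 42, -8) [ 0.543 -0.011  0.122] [-0.012, 0.005, 0.006] [-0.009, -0.004, -0.001]
    (4, 42, -8) [ 0.542 -0.011  0.121] [-0.019, 0.005, 0.011] [-0.009, -0.004, -0.001]
    (5, 45, -8) [ 0.543 -0.008  0.121] [-0.015, -0.007, 0.009] [-0.009, -0.004, -0.001]
```

View pics/l4.png

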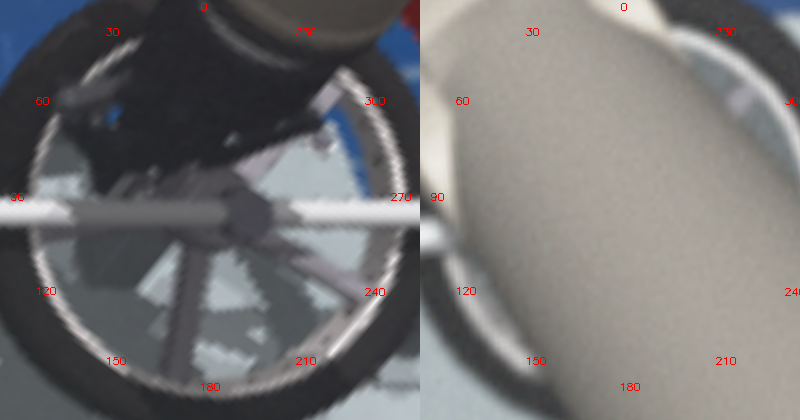

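Request:
apply_moves:
  rows:
    - [-0.006, 0.003, 0.003, 0, 0, 0]
    - [-0.012, 0.004, 0.006, 0, 0, 0]
    - [-0.0145, 0.004, 0.008, 0, 0, 0]
    - [-0.0145, 0.004, 0.008, 0, 0, 0]

```text
clock: 14.38
tcp_pos: [0.543, -0.0105, 0.1215]
orientation: [-3.121, 0.243, -0.094]
contact_force: [5.3, 4.4, 1.1]
grip_width: -0.0
gripper_force: 2.7
```

Run:
```python
from h import *
plan([(14,40,-8),(30,38,25),(36,36,70)],-32)
```

```text
t 14.38 cr [ 5.4 42.5 -8. ] world [ 0.543 -0.01   0.121] F [ 4.3  5.2 -1.7] w -0.0
    (14, 40, -8) [ 0.55  -0.014  0.126] [0.029, 0.01, -0.018] [-0.009, -0.004, -0.001]
    (30, 38, 25) [ 0.543 -0.015  0.163] [0.015, 0.016, -0.164] [-0.009, -0.004, -0.001]
    (36, 36, 70) [ 0.523 -0.014  0.203] [-0.059, 0.021, -0.33] [-0.009, -0.004, -0.001]
```

Request:
apply_moves:
  rows:
    - [0.01, -0.004, -0.006, 0, 0, 0]
    - [0.01, -0.004, -0.08, 0, 0, 0]
    - [0.01, -0.004, -0.2, 0, 0, 0]
    - [0.01, -0.004, -0.4, 0, 0, 0]
    - [0.01, -0.004, -0.6, 0, 0, 0]

```text
clock: 15.0
tcp_pos: [0.5342, -0.0122, 0.2726]
orientation: [-3.125, 0.245, -0.087]
contact_force: [0.2, -1.1, 0.5]
grip_width: -0.0001
gripper_force: 0.0
```

Request:
apply_moves:
  rows:
    - [0, 0.2, -0.1, 0, 0, 0]
    - [0, 0.4, -0.1, 0, 0, 0]
    - [0, 0.6, -0.1, 0, 0, 0]
    - [0, 0.8, -0.1, 0, 0, 0]
    - [0, 0.8, -0.1, 0, 0, 0]

```text
clock: 15.62
tcp_pos: [0.5004, -0.2145, 0.2935]
orientation: [-3.124, 0.258, -0.086]
contact_force: [-0.3, -0.2, 0.0]
grip_width: 0.0001
gripper_force: 0.0
```

Run:
```python
from h import *
for c in("top","scene"): brass(r.grab_frame(c))
look("l5.png")
plan([(8,42,-8)],-32)
```

```text
brass n 254 ang -3.9 r 77.56851739128791
brass n 359 ang -5.4 r 79.60056532462568
scene valve_tip 0.61 r 83.0 ang -7.9
scene spokes 0.97 r 2.0 ang 66.0
scene spokes 0.53 r 79.0 ang -7.0
top valve_tip 0.66 r 20.0 ang 158.8
top spokes 0.9 r 9.0 ang -58.3
t 16.02 cr [  97.  -159.2  138.2] world [ 0.503 -0.208  0.294] F [ 0.4 -0.3 -0. ] w -0.0
    (8, 42, -8) [ 0.545 -0.011  0.123] [0.005, -0.797, 0.693] [-0.007, -0.003, -0.0]
```

View pics/l5.png

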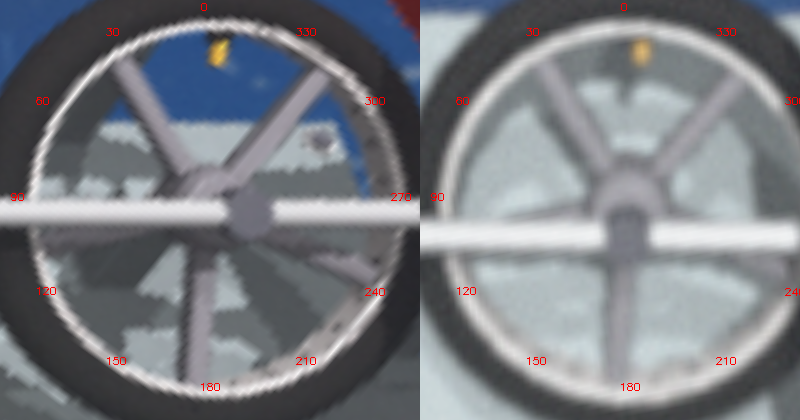

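Top and scene agree that the valve is about 4° short of the top. That is inside the 7° tolerance but leaves little margin, so I give spoke C one more small nudge.

Request:
apply_moves:
  rows:
    - [0, -0.2, 0, 0, 0, 0]
    - [0, -0.4, 0, 0, 0, 0]
    - [0, -0.6, 0, 0, 0, 0]
    - [0.005, -0.8, 0.05, 0, 0, 0]
    - [0.005, -0.8, 0.1, 0, 0, 0]

```text
clock: 16.65
tcp_pos: [0.5371, -0.0063, 0.2714]
orientation: [-3.123, 0.231, -0.092]
contact_force: [0.5, 0.0, 0.4]
grip_width: -0.0001
gripper_force: 0.0
```

Run:
```python
from h import *
plan([(8,42.5,-8),(3.4,42,-8)],-32)
```

```text
t 16.65 cr [ 86.1  45.7 118.4] world [ 0.537 -0.006  0.271] F [ 0.6  0.1 -0. ] w -0.0
    (8, 42.5, -8) [ 0.545 -0.011  0.123] [-0.0, 0.021, 0.594] [-0.008, -0.004, 0.004]
    (3.4, 42, -8) [ 0.541 -0.011  0.12 ] [-0.016, 0.023, 0.604] [-0.008, -0.004, 0.004]
```

Request:
apply_moves:
  rows:
    - [0, 0.015, 0.1, 0, 0, 0]
    - [0, 0.015, 0.25, 0, 0, 0]
    - [0, 0.015, 0.32, 0, 0, 0]
    - [0, 0.015, 0.34, 0, 0, 0]

```text
clock: 17.15
tcp_pos: [0.5407, -0.016, 0.1853]
orientation: [-3.124, 0.246, -0.087]
contact_force: [-0.2, -0.3, -0.2]
grip_width: 0.0001
gripper_force: 0.0
```

Run:
```python
from h import *
plan([(8,42.5,-8),(3.4,42,-8)],-32)
```

```text
t 17.15 cr [40.8 36.6 45. ] world [ 0.541 -0.016  0.185] F [-0.2 -0.4 -0.1] w 0.0
    (8, 42.5, -8) [ 0.545 -0.011  0.123] [0.0, -0.021, 0.25] [-0.007, -0.002, -0.002]
    (3.4, 42, -8) [ 0.541 -0.011  0.12 ] [-0.015, -0.019, 0.259] [-0.007, -0.002, -0.002]
```

Request:
apply_moves:
  rows:
    - [0, -0.021, 0, 0, 0, 0]
    - [0, -0.021, 0.02, 0, 0, 0]
    - [0, -0.021, 0.04, 0, 0, 0]

```text
clock: 17.52
tcp_pos: [0.543, -0.0104, 0.1766]
orientation: [-3.124, 0.245, -0.092]
contact_force: [-0.2, -0.7, 0.1]
grip_width: 0.0001
gripper_force: 0.0
```

Run:
```python
from h import *
plan([(8,42.5,-8),(3.4,42,-8)],-32)
```

```text
t 17.52 cr [37.  42.6 37.1] world [ 0.543 -0.01   0.177] F [-0.  -0.7  0.1] w 0.0
    (8, 42.5, -8) [ 0.545 -0.011  0.123] [-0.004, 0.003, 0.214] [-0.007, -0.004, -0.001]
    (3.4, 42, -8) [ 0.541 -0.011  0.12 ] [-0.02, 0.005, 0.224] [-0.007, -0.004, -0.001]
```

Request:
apply_moves:
  rows:
    - [-0.003, 0, 0.07, 0, 0, 0]
    - [-0.003, 0, 0.14, 0, 0, 0]
    - [-0.003, 0, 0.2, 0, 0, 0]
    - [-0.004, 0.002, 0.214, 0, 0, 0]
    - [-0.004, 0.002, 0.214, 0, 0, 0]

```text
clock: 18.15
tcp_pos: [0.5445, -0.0105, 0.1224]
orientation: [-3.124, 0.245, -0.089]
contact_force: [-0.1, -0.1, 0.2]
grip_width: 0.0002
gripper_force: 0.0
```

Run:
```python
from h import *
plan([(3.4,42,-8)],-32)
```

```text
t 18.15 cr [ 7.2 42.6 -8.2] world [ 0.545 -0.011  0.122] F [ 0.1 -0.1  0.2] w 0.0
    (3.4, 42, -8) [ 0.541 -0.011  0.12 ] [-0.013, 0.003, 0.007] [-0.007, -0.002, -0.001]
```

Request:
apply_moves:
  rows:
    - [-0.008, 0.002, 0.004, 0, 0, 0]
    - [-0.015, 0.003, 0.008, 0, 0, 0]
    - [-0.015, 0.003, 0.008, 0, 0, 0]
    - [-0.015, 0.003, 0.008, 0, 0, 0]

```text
clock: 18.65
tcp_pos: [0.5422, -0.0107, 0.1213]
orientation: [-3.124, 0.245, -0.094]
contact_force: [4.4, 0.3, 2.7]
grip_width: -0.0001
gripper_force: 2.7
```

Request:
apply_moves:
  rows:
    - [0.01, -0.003, -0.006, 0, 0, 0]
    - [0.01, -0.003, -0.08, 0, 0, 0]
    - [0.01, -0.003, -0.2, 0, 0, 0]
    - [0.01, -0.003, -0.4, 0, 0, 0]
    - [0.01, -0.003, -0.6, 0, 0, 0]

```text
clock: 19.27
tcp_pos: [0.5331, -0.0105, 0.2719]
orientation: [-3.124, 0.244, -0.085]
contact_force: [0.9, -0.3, -0.2]
grip_width: 0.0002
gripper_force: 0.0
```

Request:
apply_moves:
  rows:
    - [0, 0.2, -0.1, 0, 0, 0]
    - [0, 0.4, -0.1, 0, 0, 0]
    - [0, 0.6, -0.1, 0, 0, 0]
    - [0, 0.8, -0.1, 0, 0, 0]
    - [0, 0.8, -0.1, 0, 0, 0]

```text
clock: 19.9
tcp_pos: [0.4997, -0.2128, 0.2928]
orientation: [-3.124, 0.257, -0.085]
contact_force: [0.3, 0.3, 1.0]
grip_width: 0.0
gripper_force: 0.0
```

Run:
```python
from h import *
for c in("top","scene"): brass(r.grab_frame(c))
look("l6.png")
plan([(8,42,-8)],-32)
```

```text
brass n 260 ang -2.6 r 77.53305712639875
brass n 333 ang -4.3 r 79.22752047110903
scene valve_tip 0.34 r 71.0 ang -2.5
scene spokes 0.64 r 6.0 ang 3.3
top spokes 0.95 r 4.0 ang -130.0
top spokes 0.37 r 28.0 ang -161.5
t 20.3 cr [  95.9 -158.1  138.3] world [ 0.502 -0.207  0.293] F [ 0.2 -0.8  0.3] w -0.0
    (8, 42, -8) [ 0.545 -0.011  0.123] [0.009, -0.793, 0.691] [-0.007, -0.003, -0.0]
```

View pics/l6.png

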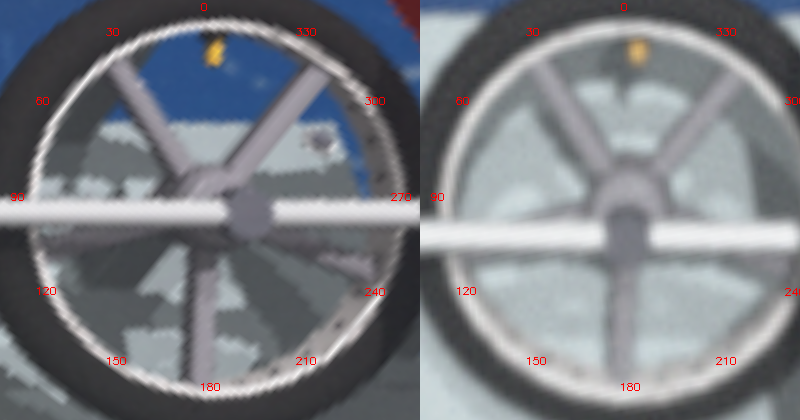

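Request:
apply_moves:
  rows:
    - [0, 0, -0.1, 0, 0, 0]
    - [0, 0, -0.1, 0, 0, 0]
    - [0, 0, -0.1, 0, 0, 0]

```text
clock: 20.68
tcp_pos: [0.5006, -0.2081, 0.3176]
orientation: [-3.124, 0.244, -0.089]
contact_force: [-0.3, 0.0, -0.1]
grip_width: -0.0001
gripper_force: 0.0
```

```bash
python3 -c "
from h import *
print(r.hand_in())"
```

```text
the job is handed in; nothing more can be done
None
```

The job is handed in at about 21 s: I pushed the wheel counter-clockwise by its spokes and left the valve about 3° short of the top by the cameras (limit about 7°), arm clear; hand-in returned no verdict.

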